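# Hold a try square in the corner of lathe bed and tailstock

### The arm

A 6-joint arm with a two-finger parallel gripper is mounted at the origin on the work surface. World frame = base frame: x ahead of the robot, y to its left, z up, the work surface at z = 0. Lengths are in mm, angles in rad, forces in N, time in s.
With the tool pointing down it reaches from about 325 to 775 mm from the base axis. Payload 5.5 kg.
Tool frame: the origin (TCP) lies at the very end of the fingers, on their centre line; the grasp point (between the pads) lies 19 mm behind it; z points along the fingers, y is the line along which they close (so a half turn about z gives the same grasp; the last joint's range is limited). The gripper opens to 88 mm and grips with 3 to 60 N. Pads are 20 mm wide; open, the fingers measure 115 mm over their backs; the gripper's body (75 mm by 178 mm) begins 61 mm behind the grasp point.
Start: joints at [1.097, 0.091, 1.231, -0, 1.82, -0.057], TCP at [242.908, 548.646, 222.631] pointing down, gripper open.
Joint ranges: [-2.87, 2.87], [-0.86, 2.18], [0.17, 2.46], [-1.51, 4.65], [0.06, 2.69], [-2.65, 2.65]. Speed limits (rad/s): [2.57, 2.57, 3.01, 3.14, 3.14, 3.14].

### API

Orientations are given as a unit quaternion [x, y, z, w].
In Python, from plant import goto, move_l, movej, grip, dwell, ik, get_state, read_camera, calibration, IKError, job_done gives the robot as it stands. Calls block until the motion is done:
- goto(position, orientation): joint-space move of the TCP to a pose.
- move_l(position, rot=None, speed=150): straight line of the TCP; rot=None keeps the orientation; speed is the mean speed in mm/s.
- movej(angles): joint-space move.
- grip(opening, squeeze=None): finger opening in mm; squeeze is the grip in N (None keeps the last); returns when the fingers have stopped.
- dwell(seconds).
- ik(position, orientation): joint angles nearest the present ones, or None.
- get_state(): the state.
- read_camera(name): name is "scene" or "top"; returns the picture (480x640x3 uint8, blue, green, red); there is no depth.
- calibration(name): a dict with "fx", "fy", "cx", "cy" (pixels), "eye" and "attitude" of the camera in the world. Camera axes: x right, y down, z forward; pixel columns grow to the right and rows downward; lengths in mm; the calibration is good to about 2 mm. A picture is of the moment at which its call begins. calibration takes no time and is no camera call.
A pose or a line that the arm cannot do raises IKError and nothing moves.
- job_done(): hands the job in; it is judged then, once.
The state is a dict: "clock": time; "joint_positions": joint angles; "joint_velocities": joint speeds; "tau": joint torques, N m; "ee_pos": TCP position; "tcp_rot": TCP orientation; "wrist_force": force on the tool from outside, world axes, zero at the start; "ft_torque": the same for the moment, N m; "opening": finger opening in mm; "gripper_force": force on a finger pad.
Only numpy, scipy, OpenCV 4.12 (cv2) and the standard library are available. Lean on these libraries where they do the work, as an engineer would, in place of code of your own. Each camera call takes 0.05 s, during which the arm holds its last target. There are 200 camera calls.

### The job

The wooden lathe's tailstock is leaning because its wedge is slack. Pick up the wooden try square, set its stock flat on the narrow lathe bed behind the tailstock and still clear of it, then slide the square along the bed into the corner, pushing the tailstock upright until the stock sits flat on the bed and the blade lies flush against the tailstock's plain back face. Finish while still gripping the square and pressing it lightly into that corner, both down on the bed and against the tailstock, in line with the bed and the whole width of its stock on the bed, so that the wedge can be driven; do not let go, and leave the glue bottle, tin and gouge where they are.

Things in the scene. Friction and masses are not known exactly. Their poses are not given: they have to be found in the camera images.
- square: Wooden try square, 160 g, standing on the bench on its stock. Dark stock 150 long x 24 thick x 40 high; pale blade 8 thick, 40 wide, rising at one end to 160 above the stock's underside, outer edge flush with the stock's end. Origin: centre of the stock's underside; x along the stock to the blade end (blade at x = +35 to +75 mm), y across its thickness, z up along the blade.
- square_heel (a point): Outer corner of the square, at its origin +75 mm in x: where the stock's underside meets the blade's outer edge. It belongs in the corner of bed and tailstock.
- square_grip (a point): A good place to grip the stock across its 24 mm thickness from above: 35 mm from the origin away from the blade, 24 mm above the stock's underside.
- lathe: Fixed wooden lathe with its feet on the bench. Origin on the bench under the middle of the bed; y along the bed towards the fixed headstock (block 90 x 50 x 125 high, centred at y = +190 mm, with an iron point towards the tailstock); x across the bed, z up. The two cross feet at y = +/-205 mm are 150 x 45 x 30 high.
- bed: The lathe's bed: one straight beam 60 wide, 480 long, 45 deep, level. Origin in the middle of its top face, 75 mm above the bench; y along the beam towards the headstock, x across it, z up. Free top from y = -240 mm up to the tailstock's back face at y = -30 mm.
- tailstock: Upright wooden block, 90 across the bed x 46 thick x 120 high, iron point on its headstock side, plain back face at y = -23 mm. It rocks on its foot about its own x axis (origin: bed-top level, mid-thickness), 0.1 rad either way, stiffly (1.5 N at its top moves it), and stays where left. It starts 0.03 to 0.08 rad off, top leaning away from the headstock. z up the block, y to the headstock.
- corner (a point): Fixed point on the bed top, in the middle of its width, where the tailstock's back face meets the bed when the tailstock is upright (bed y = -30 mm). Pushed down here, close to the bed, the tailstock does not give; pushed higher up it rocks.
- glue_bottle: Green plastic glue bottle, 48 diameter, 130 high, standing on the bench beyond the lathe; a bystander. Origin under its centre.
- tin: Open dark tin, 80 diameter, 75 high, on the bench beyond the lathe; a bystander. Origin under its centre.
- gouge: Turning gouge with wooden handle, 265 long, lying on the bench on the robot's side of the lathe; a bystander. Origin on the bench below it, 100 mm from the handle's end; y along it towards the blade.
- blanks: Fixed stack of five square wooden blanks, about 80 x 220 x 50 high, on the bench beyond the free end of the bed. Origin under its centre; y along the blanks.

How it is judged:
By the outcome, as a careful person would: the job done as asked, in the order asked, and still so for the second after the job is handed in, while the arm keeps its last pose, push and grip.
It also fails if it takes over 61 s, if anything falls off the work surface, if the arm or the gripper's body presses on something with over 40 N, if the wrist force passes 120 N, or if a joint passes its speed limit or range.

## Working session

There is one attempt and no reset: what is moved stays moved. The work goes in short steps, each a Python script; the robot and the scene stay as the last script left them, time stands still between calls to the robot, and variables do not carry over. Pictures are saved under pics/ and viewed, at most 10 in all, crops included, and the job is handed in when it is done.

```bash
ls; mkdir -p pics; python3 - <<'E'
from plant import *
import cv2
for n in("scene","top"):
    cv2.imwrite(f"pics/{n}0.png",read_camera(n)); print(n,calibration(n))
print(get_state())
E
```

```text
pics
scene {'fx': 521.9366021959643, 'fy': 521.9366021959643, 'cx': 315.56045516230006, 'cy': 241.14113159206397, 'eye': array([1262.44513445,  614.89715133,  781.79182617]), 'attitude': array([ 0.36216153,  0.8189384 , -0.40633123, -0.1818622 ])}
top {'fx': 523.2543876503195, 'fy': 523.2543876503195, 'cx': 319.4303305604049, 'cy': 242.50368608242266, 'eye': array([ 390.22412684,  -26.34801946, 1316.80567839]), 'attitude': array([-0.70197424,  0.70778439, -0.04452429,  0.06550587])}
{'clock': 0.1, 'joint_positions': array([ 1.09731290e+00,  9.17663048e-02,  1.23178029e+00, -2.48348512e-05,
        1.81979178e+00, -5.66693920e-02]), 'joint_velocities': array([-0.00139843, -0.00145759, -0.00247645, -0.00022063, -0.00097727,
       -0.00101521]), 'tau': array([ 2.38290238e-03, -4.47861922e+01, -4.07566631e+01,  7.00554857e-02,
        2.85164011e-02, -1.16746774e-04]), 'ee_pos': array([242.77838176, 548.39183681, 221.6219143 ]), 'tcp_rot': array([ 2.06904554e-01,  9.78360743e-01, -8.45526303e-04, -2.17057666e-04]), 'wrist_force': array([-0.20398418,  0.88912358, -0.14579143]), 'ft_torque': array([ 0.03643589, -0.03841163,  0.00960284]), 'gripper_force': 0.0, 'opening': 87.80892408796768}
```

View pics/scene0.png

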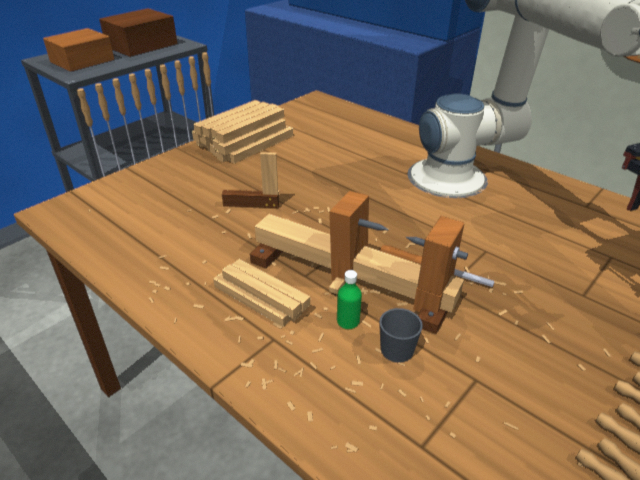

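View pics/top0.png

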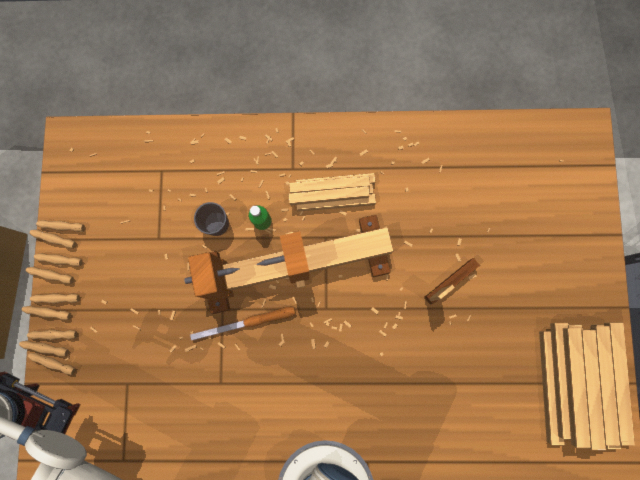

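The top view shows the lathe lying left to right, with the headstock at about (205,275), the tailstock at (294,256) and the free end of the bed at (391,242). The square is at (452,282) with its blade at the lower-left end, near (440,292). I'll enlarge crops of both views.

```bash
python3 - <<'E'
import cv2
t=cv2.imread("pics/top0.png");s=cv2.imread("pics/scene0.png")
cv2.imwrite("pics/tc.png",cv2.resize(t[210:320,265:485],(800,400),fx=0,fy=0,interpolation=cv2.INTER_CUBIC))
cv2.imwrite("pics/sc.png",cv2.resize(s[140:340,210:470],(780,600),interpolation=cv2.INTER_CUBIC))
E
```

```text
(no output)
```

View pics/tc.png

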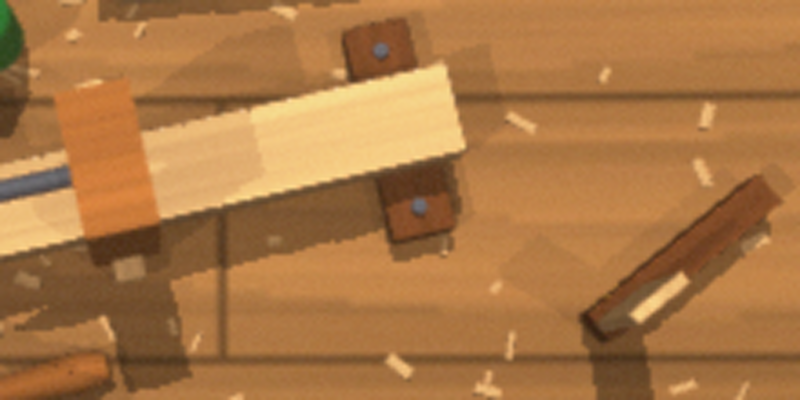

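View pics/sc.png

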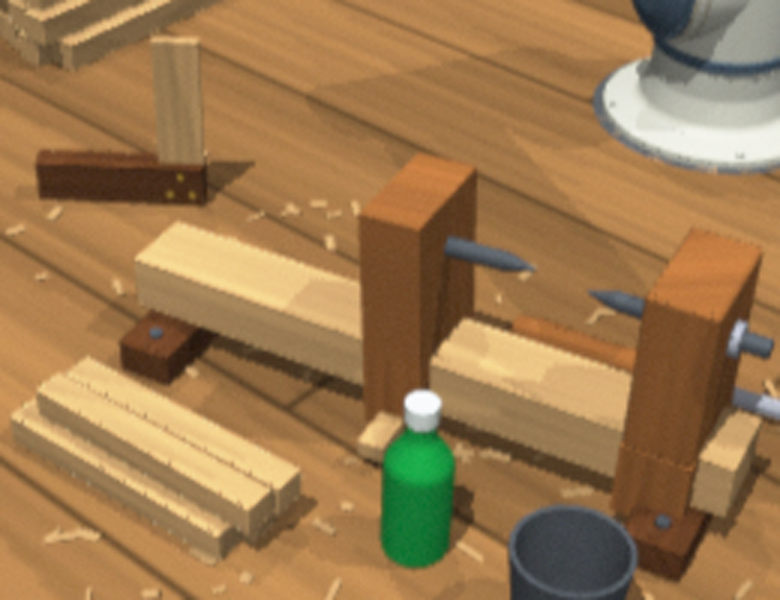

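The top crop shows the bed end corners at (443,64) and (466,150), and the tailstock's back top edge from (130,80) to (160,220). In the scene crop the square's visible face has corners (38,157), (40,198), (207,162) and (207,203), with the blade tip at (152–200,39). I'll fit both poses and check them with a wireframe overlay.

```bash
cat > fit.py <<'E'
import numpy as np, cv2
from scipy.spatial.transform import Rotation as R
from scipy.optimize import least_squares
from plant import calibration
C={n:calibration(n) for n in("scene","top")}
def proj(n,P):
    c=C[n]; p=R.from_quat(c["attitude"]).inv().apply(np.atleast_2d(P)-c["eye"])
    return np.c_[c["fx"]*p[:,0]/p[:,2]+c["cx"],c["fy"]*p[:,1]/p[:,2]+c["cy"]]
def T(q,P): return R.from_euler("z",q[2]).apply(np.atleast_2d(P))+[q[0],q[1],0]
K={"top":(265,210,800/220),"scene":(210,140,3.)}
def px(n,u): k=K[n]; return (np.array(u)+.5)/k[2]-.5+k[:2]
def fit(obs,q0):
    f=lambda q:np.concatenate([(proj(n,T(q,p))[0]-px(n,u)) for n,u,p in obs])
    r=least_squares(f,q0,loss="soft_l1"); return r.x,r.fun.reshape(-1,2)
def wire(img,n,q,boxes,col):
    k=K[n]
    for (a,b) in boxes:
        c=np.array([[x,y,z] for x in(a[0],b[0]) for y in(a[1],b[1]) for z in(a[2],b[2])],float)
        u=((proj(n,T(q,c))-k[:2]+.5)*k[2]-.5)
        for i in range(8):
            for j in(1,2,4):
                if not i&j: cv2.line(img,*[tuple(int(round(v)) for v in u[m]) for m in(i,i|j)],col,1,cv2.LINE_AA)
SQ=[((-75,-12,0),(75,12,40)),((35,-4,40),(75,4,160))]
LA=[((-30,-240,30),(30,240,75)),((-45,-53,75),(45,-7,195))]
E
cat > f1.py <<'E'
from fit import *
ql,rl=fit([("top",(443,64),(30,-240,75)),("top",(466,150),(-30,-240,75)),("scene",(180,223),(-30,-240,75)),("scene",(136,258),(30,-240,75)),("scene",(140,297),(30,-240,30)),
 ("scene",(758,416),(-30,240,75)),("scene",(752,468),(-30,240,30))][:5]+[("top",(160,220),(-45,-36,195)),("top",(130,80),(45,-36,195)),("top",(84,240),(-45,-36+46,195)) ][:0]+[("scene",(700,455),(30,240,75)),("scene",(758,418),(-30,240,75))],[550,60,.2])
qs,rs=fit([("scene",(38,157),(-75,-12,40)),("scene",(40,198),(-75,-12,0)),("scene",(207,162),(75,-12,40)),("scene",(207,203),(75,-12,0)),("scene",(152,38),(35,0,160)),("scene",(200,40),(75,0,160)),
 ("top",(582,315),(75,-12,0)),("top",(782,200),(-75,12,40)),("top",(659,295),(55,0,160))],[500,-250,2.26])
print(ql,rl.round(1).tolist());print(qs,rs.round(1).tolist())
np.save("q.npy",[ql,qs])
ims=[]
for n,f in(("top","tc"),("scene","sc")):
    im=cv2.imread(f"pics/{f}.png"); wire(im,n,ql,LA,(255,0,0)); wire(im,n,qs,SQ,(0,255,0)); cv2.imwrite(f"pics/{f}w.png",im)
E
python3 f1.py
```

```text
[5.39869231e+02 7.26034055e+01 2.15927920e-01] [[1.6, 0.1], [1.4, 0.5], [-0.7, -0.9], [-0.4, -0.1], [-0.5, 2.3], [11.7, 5.1], [1.5, 0.0]]
[ 493.60148078 -314.05192293    2.24572507] [[-0.5, 2.2], [0.3, 1.1], [-1.0, 2.5], [-0.4, 1.4], [0.4, 0.6], [0.0, 0.5], [-0.6, 1.1], [0.7, 0.5], [1.1, 1.3]]
```

View pics/tcw.png

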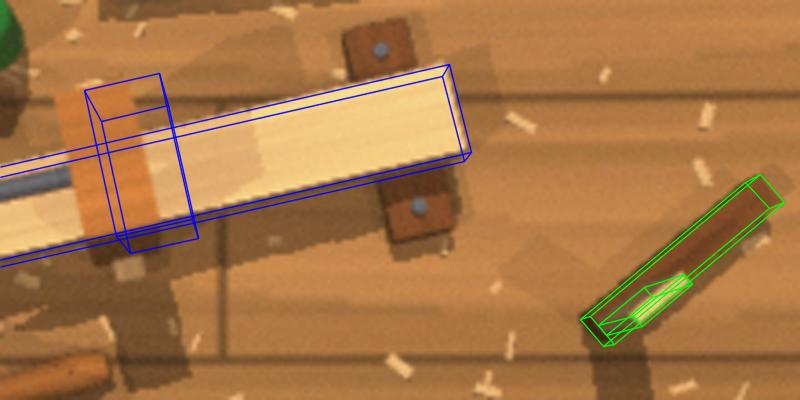

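View pics/scw.png

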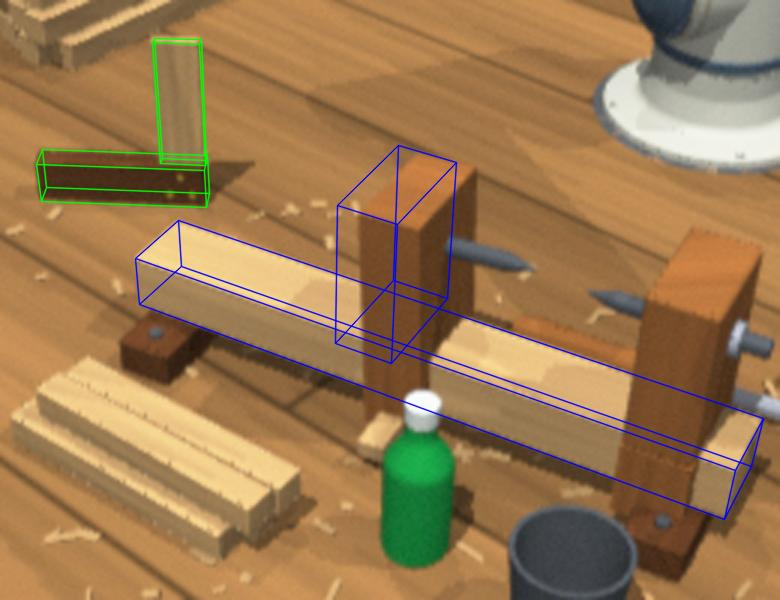

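The square's fit matches in both views. For the lathe I mislabelled one far corner, and my tailstock box should span bed y from −30 to +16. I'll correct both and estimate the lean.

```bash
sed -i 's/("scene",(700,455),(30,240,75))/("scene",(738,467),(30,240,75)),("scene",(725,517),(30,240,30))/' f1.py; sed -i 's/(-45,-53,75),(45,-7,195)/(-45,-30,75),(45,16,195)/' fit.py
cat >> f1.py <<'E'
def lean(a):
    s=[]
    for n,u,x,y in [("top",(130,80),45,-23),("top",(160,220),-45,-23),("top",(55,92),45,23),("top",(84,238),-45,23),("scene",(361,212),45,-23),("scene",(420,156),-45,-23),("scene",(475,172),-45,23),("scene",(423,226),45,23)]:
        p=R.from_euler("x",a[0]).apply([x,y,120])+[0,-7,75]
        s.append(proj(n,T(ql,p))[0]-px(n,u))
    return np.ravel(s)
r=least_squares(lean,[.05]);print("lean",r.x,r.fun.reshape(-1,2).round(1).tolist())
a=np.hstack([cv2.imread("pics/tcw.png")[:,:480],cv2.imread("pics/tcw.png")[:400,480:]]); cv2.imwrite("pics/tcw2.png",a)
E
python3 f1.py
```

```text
[5.38987239e+02 7.34357571e+01 2.20747958e-01] [[1.1, 0.0], [1.0, 0.4], [-0.5, -0.7], [-0.1, 0.2], [-0.2, 2.6], [-0.1, 0.8], [0.6, 0.4], [2.2, -0.4]]
[ 493.60148078 -314.05192293    2.24572507] [[-0.5, 2.2], [0.3, 1.1], [-1.0, 2.5], [-0.4, 1.4], [0.4, 0.6], [0.0, 0.5], [-0.6, 1.1], [0.7, 0.5], [1.1, 1.3]]
lean [0.05156102] [[0.0, 0.2], [0.9, 1.7], [0.0, 1.5], [0.9, 1.5], [-0.2, 0.5], [0.1, -1.1], [1.4, -1.7], [-0.4, 1.3]]
```

View pics/tcw2.png

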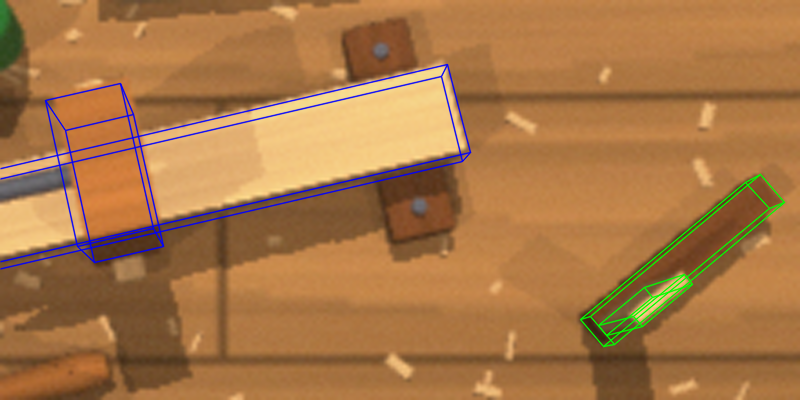

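The lathe fit is now within about 2 mm, with a lean of about 0.05 rad. Next I'll refine the bed's yaw from its edges in the top view, then grasp the square.

```bash
cat > edge.py <<'E'
from fit import *
q=np.load("q.npy")[0]
g=cv2.GaussianBlur(cv2.imread("pics/top0.png"),(3,3),0)[:,:,1].astype(float)
s=[]
for x,sg in((30,1),(-30,-1)):
    pts=[]
    for y in np.arange(-225,-60,5):
        o=np.arange(-8,8.01,.25)
        P=proj("top",T(q,np.c_[x+o,0*o+y,0*o+75])).astype(np.float32)
        v=cv2.remap(g,P[:,:1],P[:,1:],cv2.INTER_LINEAR)[:,0]
        pts.append((y,o[np.argmax(-sg*np.gradient(v))]))
    pts=np.array(pts); m=np.median(pts[:,1]); k=abs(pts[:,1]-m)<2.5
    c=np.polyfit(*pts[k].T,1); print(x,k.sum(),"slope",c[0],"offset at -140",np.polyval(c,-140))
E
python3 edge.py
cat > rob.py <<'E'
from plant import *
import numpy as np
from scipy.spatial.transform import Rotation as R
def quat(a): return (R.from_euler("z",a)*R.from_euler("x",np.pi)).as_quat()
def st(m=""):
    s=get_state(); print(m,round(s["clock"],2),s["ee_pos"].round(1),"F",s["wrist_force"].round(1),"M",s["ft_torque"].round(2),"op",round(s["opening"],1),"g",round(s["gripper_force"],1),"rot",(R.from_quat(s["tcp_rot"])*R.from_euler("x",np.pi).inv()).as_euler("xyz").round(4)); return s
E
python3 - <<'E'
from rob import *
q=np.load("q.npy")[1]; a=q[2]; g=q[:2]-35*np.array([np.cos(a),np.sin(a)])
print(g)
p=get_state()["ee_pos"]; move_l([p[0],p[1],300],speed=250)
goto([*g,240],quat(a)); st("above")
move_l([*g,60],speed=150); st("60")
E
```

```text
30 33 slope 0.0027573529411764673 offset at -140 1.513786764705882
-30 33 slope 0.003893716577540107 offset at -140 2.413407976827094
[ 515.47093964 -341.37822471]
above 3.82 [ 515.9 -340.7  240.1] F [ 0.2 -0.6  0.6] M [0.01 0.03 0.06] op 87.8 g 0.0 rot [-2.0000e-04  1.0000e-04  2.2468e+00]
60 5.17 [ 516.1 -341.8   61.4] F [-0.6 -0.6  0.4] M [-0.03  0.03 -0.06] op 87.7 g 0.0 rot [-5.0000e-04  2.1000e-03  2.2457e+00]
```

```bash
python3 - <<'E'
from rob import *
import cv2
q=np.load("q.npy")[1]; a=q[2]; g=q[:2]-35*np.array([np.cos(a),np.sin(a)])
move_l([*g,6],speed=60); st("down")
grip(20,55); st("grip")
dwell(.2); s=st()
p=s["ee_pos"]; move_l([p[0],p[1],150],speed=120); dwell(.3); st("lift")
for n in("scene","top"): cv2.imwrite(f"pics/{n}1.png",read_camera(n))
s=cv2.imread("pics/scene1.png");cv2.imwrite("pics/sc1.png",cv2.resize(s[80:280,170:430],(780,600),interpolation=cv2.INTER_CUBIC))
E
```

```text
down 6.22 [ 515.8 -341.6    6.6] F [-0.4  1.1 -0.9] M [-0.08  0.03 -0.04] op 87.9 g 0.0 rot [-2.0000e-04  9.0000e-04  2.2458e+00]
grip 7.22 [ 515.5 -341.3    6. ] F [-0.4 -0.6  1. ] M [ 0.02 -0.07 -0.03] op 23.5 g 54.8 rot [-1.0000e-04 -0.0000e+00  2.2458e+00]
 7.42 [ 515.5 -341.3    6. ] F [ 0.7  0.1 -0.1] M [ 0.01 -0.11  0.01] op 23.6 g 54.8 rot [-2.0000e-04 -0.0000e+00  2.2458e+00]
lift 9.07 [ 515.4 -341.2  149.5] F [ 0.4 -0.5 -2.5] M [-0.08 -0.03 -0.05] op 23.5 g 54.8 rot [ 2.0000e-04 -7.0000e-04  2.2457e+00]
```

View pics/sc1.png

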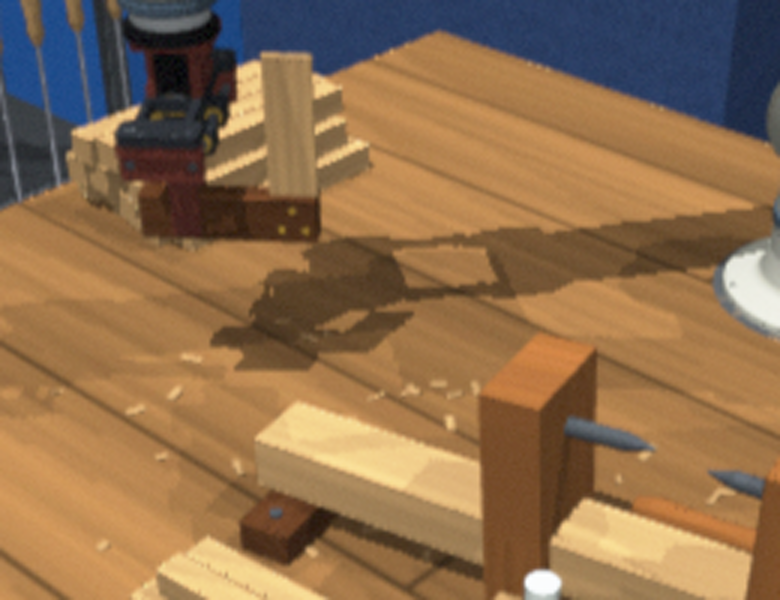

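The square is held level and upright: stock underside from (142,236) to (320,240), blade tip at (263–312,53). I'll carry it over the bed and lower it until it touches.

```bash
cat >> rob.py <<'E'
ql,qs=np.load("q.npy"); A=.2175
B0=ql[:2]+R.from_euler("z",ql[2]).apply([2,-140,0])[:2]  # bed point (0,-140)
ex=np.array([np.cos(A),np.sin(A)]); ey=np.array([-np.sin(A),np.cos(A)])
Q=quat(A+np.pi/2)
def tcp(y,z,x=0): return [*(B0+ex*x+ey*(y+140-35)),z]   # y = bed y of square origin, z = TCP height
def bed(p): d=np.array(p[:2])-B0; return d@ex, d@ey-140+35
def fb(s): f=s["wrist_force"]; return np.array([f[:2]@ex,f[:2]@ey,f[2]]).round(1)
E
python3 - <<'E'
from rob import *
from fit import proj
u=[proj("scene",R.from_euler("z",qs[2]).apply(c)+[*qs[:2],143.5])[0] for c in([-75,-12,0],[75,-12,0],[75,0,160])]
print(((np.array(u)-[170,80]+.5)*3-.5).round(0).tolist())
print(tcp(-158,150)); move_l(tcp(-158,150),Q,speed=150); st()
move_l(tcp(-158,90),speed=80); dwell(.3); s=st("pre"); F0=fb(s); print(F0)
z=90
while z>76:
    z-=1; move_l(tcp(-158,z),speed=20); s=get_state(); f=fb(s)-F0
    if f[2]>3: break
dwell(.3); s=st("touch"); print(z,fb(s)-F0,bed(s["ee_pos"]))
np.save("F0.npy",F0)
import cv2
im=cv2.resize(read_camera("top")[210:320,265:485],(800,400),interpolation=cv2.INTER_CUBIC)
sc=cv2.resize(read_camera("scene")[150:280,240:370+20],(692,600),interpolation=cv2.INTER_CUBIC)
cv2.imwrite("pics/top2.png",im);cv2.imwrite("pics/sc2.png",sc)
E
```

```text
[[144.0, 240.0], [319.0, 246.0], [312.0, 58.0]]
[np.float64(583.0298630585322), np.float64(-114.48039544845938), 150]
 10.89 [ 582.9 -115.   150. ] F [ 0.2 -0.4 -1.5] M [-0.15  0.06 -0.03] op 23.2 g 54.8 rot [1.0000e-04 2.0000e-04 1.7878e+00]
pre 12.09 [ 583.3 -114.5   90.5] F [-0.6 -0.5 -2.1] M [-0.15  0.05  0.  ] op 24.0 g 54.8 rot [-8.0000e-04  4.0000e-04  1.7883e+00]
[-0.7 -0.3 -2.1]
touch 14.89 [ 583.1 -114.5   81. ] F [-2.9 -0.1  6.1] M [ 0.06  0.64 -0.  ] op 23.5 g 54.8 rot [-6.0000e-04  3.0000e-04  1.7883e+00]
80 [-2.2  0.8  8.2] (np.float64(0.07618896446942859), np.float64(-158.0359696646974))
```

View pics/sc2.png

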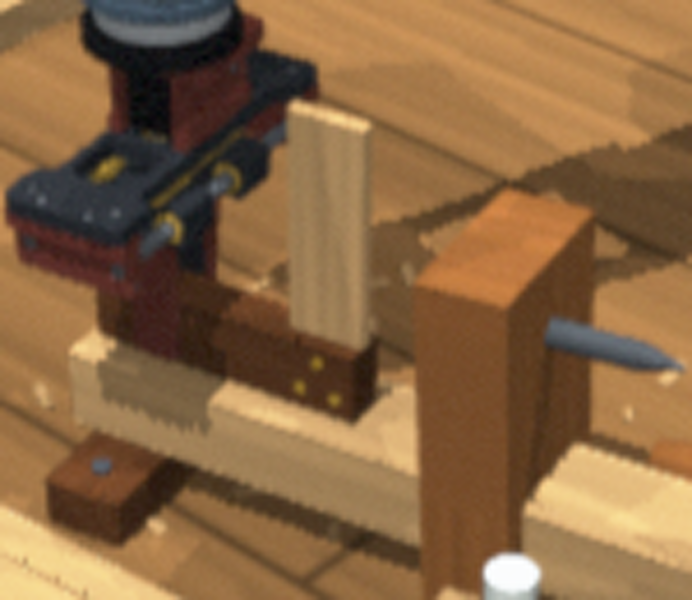

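The stock rests on the bed, within its width, touching at the expected height (TCP 81) and clear of the tailstock; the heel is at (360,418) and the tailstock face begins at about (418,290). Next I'll slide it into the corner while watching the force.

```bash
python3 - <<'E'
from rob import *
F0=np.load("F0.npy")
move_l(tcp(-118,80),speed=40); s=get_state(); print(fb(s)-F0,bed(s["ee_pos"]),s["ee_pos"][2])
fr=(fb(s)-F0)[1]; y=-118; n=0
while y<-98:
    y+=.5; move_l(tcp(y,80),speed=15); s=get_state(); f=fb(s)-F0
    print(y,f,round(bed(s["ee_pos"])[1],2),s["ee_pos"][2].round(1),s["ft_torque"].round(2))
    if f[1]<-12: break
dwell(.3); s=st("end"); print(fb(s)-F0,bed(s["ee_pos"]))
E
```

```text
[ 0.8 -2.9  6.6] (np.float64(0.7494479877845843), np.float64(-118.27491810857526)) 81.00795504429345
-117.5 [ 0.5 -3.5  8.1] -118.05 81.0 [-0.45 -0.03  0.  ]
-117.0 [ 1.1 -4.   7. ] -117.61 81.0 [-0.47 -0.06  0.03]
-116.5 [ 1.2 -4.4  8.4] -117.15 81.0 [-0.53 -0.    0.01]
-116.0 [ 1.  -4.7  8.7] -116.63 81.0 [-0.51  0.    0.04]
-115.5 [ 1.5 -4.2  8.2] -116.15 81.0 [-0.48 -0.06 -0.02]
-115.0 [ 0.7 -4.   6.9] -115.66 81.0 [-0.5   0.01  0.04]
-114.5 [ 1.  -3.9  7.1] -115.16 81.0 [-0.56  0.01  0.03]
-114.0 [ 1.6 -4.9  7.8] -114.68 81.0 [-0.5   0.   -0.01]
-113.5 [ 0.2 -4.3  8.6] -114.18 81.0 [-0.54 -0.01  0.02]
-113.0 [ 0.2 -4.5  7.3] -113.67 81.0 [-0.43 -0.    0.03]
-112.5 [ 0.3 -4.   7.8] -113.2 81.0 [-0.52 -0.    0.04]
-112.0 [ 0.9 -4.6  7.1] -112.68 81.0 [-0.49 -0.02  0.03]
-111.5 [ 1.1 -3.9  6.7] -112.16 81.0 [-0.5  -0.04  0.04]
-111.0 [ 1.3 -4.2  6.7] -111.66 81.0 [-0.55  0.    0.06]
-110.5 [ 0.8 -4.9  8.2] -111.16 81.0 [-0.48 -0.01  0.04]
-110.0 [ 0.6 -4.2  6.8] -110.67 81.0 [-0.52 -0.02  0.03]
-109.5 [-0.1 -4.3  7.2] -110.27 81.0 [-0.54 -0.02  0.04]
-109.0 [ 1.2 -5.8  7.9] -109.88
[... 506 characters left out ...]
05.41 81.0 [-0.54 -0.04  0.05]
-104.0 [ 1.8 -5.   7.6] -104.92 81.0 [-0.5  -0.07  0.01]
-103.5 [ 0.2 -5.8  7.6] -104.39 81.0 [-0.58 -0.04  0.06]
-103.0 [ 0.7 -6.9  7.3] -104.17 81.0 [-0.6  -0.06  0.12]
-102.5 [ 2.3 -7.5  7.1] -104.04 81.0 [-0.77 -0.14 -0.11]
-102.0 [ 1.9 -8.9  6.6] -103.99 81.1 [-0.9  -0.26 -0.08]
-101.5 [  2.5 -10.3   6.7] -103.97 81.2 [-1.19 -0.29 -0.06]
-101.0 [  2.1 -10.9   6.4] -103.96 81.3 [-1.42 -0.35 -0.02]
-100.5 [  2.2 -13.2   7.8] -103.91 81.4 [-1.61 -0.41  0.05]
end 25.19 [572.2 -61.5  81.5] F [  3.7 -13.2   4.8] M [-1.64 -0.4  -0.02] op 23.8 g 55.0 rot [-0.0036  0.0065  1.7859]
[  1.4 -13.4   6.9] (np.float64(0.9077570198667446), np.float64(-103.92367919110376))
```

Contact began at −110.3 and the hard stop came at −104.3. That 6 mm of travel matches the 0.05 rad lean. The last 1.5 mm of push pitched the tool by about 0.006 rad, so I'll ease off to a light push and straighten it.

```bash
python3 - <<'E'
from rob import *
F0=np.load("F0.npy")
for y,z in((-101,80),(-101.5,80),(-102,80),(-102.0,79.8),(-102.3,79.8)):
    move_l(tcp(y,z),Q,speed=15); dwell(.3); s=st(f"{y} {z}"); print(fb(s)-F0,bed(s["ee_pos"]))
import cv2
t=read_camera("top");s=read_camera("scene");cv2.imwrite("pics/t3.png",t);cv2.imwrite("pics/s3.png",s)
a=cv2.resize(s[150:300,270:400],(520,600),interpolation=cv2.INTER_CUBIC);b=cv2.resize(t[225:295,270:340],(280,280),interpolation=cv2.INTER_CUBIC)
cv2.imwrite("pics/f3.png",np.hstack([a,np.vstack([b,np.zeros((320,280,3),np.uint8)])]))
E
```

```text
-101 80 25.74 [572.3 -61.5  81.4] F [  4.  -12.2   4.6] M [-1.44 -0.37  0.07] op 23.9 g 55.0 rot [-0.0035  0.0057  1.7862]
[  2.  -12.5   6.7] (np.float64(0.9291647046902273), np.float64(-103.91598132386616))
-101.5 80 26.29 [572.3 -61.5  81.3] F [ 3.1 -9.5  5.2] M [-1.23 -0.35 -0.09] op 23.8 g 55.0 rot [-0.0034  0.0048  1.7866]
[ 1.7 -9.6  7.3] (np.float64(0.9296030995579001), np.float64(-103.9148655558574))
-102 80 26.84 [572.3 -61.5  81.1] F [ 3.3 -8.2  3.9] M [-0.97 -0.32 -0.03] op 23.7 g 55.0 rot [-0.0032  0.004   1.7869]
[ 2.1 -8.4  6. ] (np.float64(0.9142887041962554), np.float64(-103.9363423700996))
-102.0 79.8 27.39 [572.3 -61.5  81.1] F [ 2.3 -8.1  5.5] M [-0.98 -0.24 -0.02] op 23.7 g 55.0 rot [-0.0034  0.004   1.7869]
[ 1.2 -8.1  7.6] (np.float64(0.9505205736776275), np.float64(-103.9294775653023))
-102.3 79.8 27.94 [572.3 -61.5  81.1] F [ 2.4 -7.9  5.2] M [-0.74 -0.24 -0.03] op 23.8 g 55.0 rot [-0.0033  0.0035  1.787 ]
[ 1.3 -8.   7.3] (np.float64(0.9553483208955695), np.float64(-103.9657890012989))
```

View pics/f3.png

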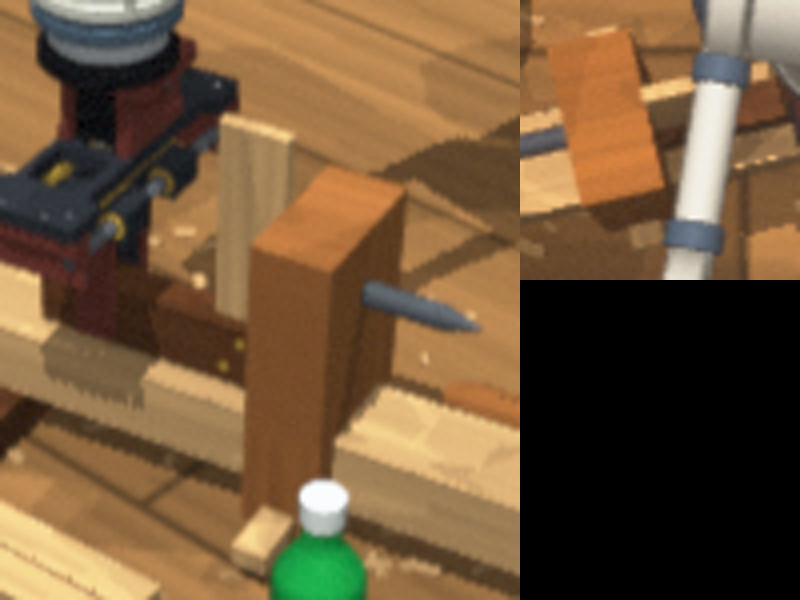

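The blade lies along the tailstock's back face, meeting it at about (248,250–320) in the crop. The tailstock is upright, the stock is flat on the bed, and the forces are light and steady at about 7 N down and 8 N forward. I'm handing it in.

```bash
python3 - <<'E'
from rob import *
dwell(.5); st(); print(job_done())
E
```

```text
28.54 [572.3 -61.5  81.1] F [ 2.5 -7.9  5.4] M [-0.75 -0.23 -0.04] op 23.7 g 55.0 rot [-0.0033  0.0035  1.7871]
the job is handed in; nothing more can be done
None
```

I handed the job in at 28.5 s, still gripping the square and pressing it lightly into the corner (about 7 N down, 8 N along the bed) with the tailstock pushed upright; a brief harder push (about 13 N) may have tipped it up to about 0.005 rad past upright, a possible gap of about 0.5 mm at the top of the blade.

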